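# Put the salt shaker away in the canister and lock its press-and-twist lid

### The job

Keep the salt dry: stand the salt shaker upright on the floor of the open steel canister, then put the wooden lid on, rim down with its two lugs through the gaps in the mouth, and lock it: press it down against the springy sealing ring and, while pressing, turn it clockwise as far as it goes, then let it rise into the catch and let go. Set the shaker down gently rather than dropping it, and leave the lemon, the mug, the spice jar and the food tin where they are.

Things in the scene. Friction and masses are not known exactly. Their poses are not given: they have to be found in the camera images.
- canister: Round open steel canister, fixed to the worktop, 138 mm outside diameter (141 at the black foot), origin at the centre of its underside, z up. Floor and walls 5 mm thick, inside diameter 128 mm. When the lid is locked, its handle is parallel to the canister's x axis (either way round) and its origin is 87 mm above the canister's.
- mouth (a point): Centre of the canister's mouth, 100 mm above its underside. The mouth is a white inward ledge, 94 to 100 mm up, round an opening of 102 mm diameter, broken by two opposite gaps for the lid's lugs. Black sealing ring on top.
- gap (a point): Middle of one gap in the ledge, 56 mm from the axis, on top; the other is opposite. Each is 44 degrees wide and reaches out to 60 mm radius, where the sealing ring begins. The gaps lie 70 degrees (1.22 rad) counter-clockwise, seen from above, from the canister's +x and -x axes. With the lugs in the gaps and no pressing, the lid's origin is 90 mm above the canister's underside.
- catch (a point): One catch, under the ledge on the canister's +x axis, 56 mm out and 94 mm up; the other is opposite. A small upright white bar on the outer wall marks each. Between gap and catch a hump hangs 4 mm below the ledge: lugs pass it only with the lid pressed. An end stop just past the catch ends the turn, about 70 degrees clockwise of the gap. Turning the other way is blocked.
- seal (a joint): Springy black sealing ring on the mouth, 120 to 134 mm diameter; the lid's plate presses it down. 0 = up (its top 114 mm above the canister's underside), 0.012 = fully down (m). About 5 N starts it, 14 N holds it fully down. At 8 to 10 mm (about 12 N; 7 mm is the least) the lugs clear the hump; it stands at 3 mm when the lid is locked.
- lid: Round wooden lid, 140 mm diameter, 64 mm high, about 160 g, loose on the worktop, rim down; origin at the centre of the rim's underside, z up through the handle. A hollow rim, 92 mm outside and 84 mm inside diameter, reaches from 0 to 24 mm, the flat plate from 24 to 32 mm, the handle from 32 to 64 mm. Half a turn makes no difference.
- handle (a point): Middle of the lid's handle, 48 mm above the lid's origin: a wooden block 52 mm along the lid's x axis, 26 mm along y and 32 mm high. It can be gripped across either; across its length holds best for turning, with the fingertips down at the plate. The handle points along the lugs.
- lug (a point): One of the lid's two opposite steel lugs at the foot of the rim, on the lid's +x axis, 50 mm out: 26 mm wide, 7 mm thick, from the rim out to 57 mm radius.
- salt_shaker: Salt shaker of clear glass with a grey cap, 90 mm high, about 100 g, origin at the centre of its underside; body 44 mm diameter up to 66 mm, cap 34 mm diameter from there to the top. It stands upright (within 2 degrees) at first.
- jar_curry: Spice jar with a black lid, 44 mm diameter, 106 mm high, a bystander; origin at the centre of its underside.
- lemon: Lemon, 71x53x51 mm, a bystander; origin under its centre.
- mug_blue: White mug with a handle, 82x112x94 mm, a bystander; origin at its underside.
- tomato_tin: Closed food tin, 57 mm diameter, 72 mm high, a bystander; origin at the centre of its underside.

How it is judged (in metres and radians):
On the way, in this order (a step that is already met when the one before it is completed fails the run):
1. the salt shaker stands upright on the canister's floor, let go, with the lid still off (z of salt_shaker in the frame of canister below 0.01 m and horizontal distance between salt_shaker and canister below 0.045 m and angle between salt_shaker's own z axis and vertical below 0.15 rad and contact force between salt_shaker and the fingers below 0.1 N and linear speed of salt_shaker below 0.03 m/s and horizontal distance between lid and canister above 0.1 m), for 0.2 s.
2. the lid is on the mouth, rim down, its lugs through the gaps (horizontal distance between lid and canister below 0.006 m and angle between lid's own z axis and vertical below 0.05 rad and z of lid in the frame of canister between 0.07 and 0.0925 m and angle between the x axis of lid and the x axis of canister, either way round above 1 rad), for 0.1 s.
3. the lid is pressed down and being turned (horizontal distance between lid and canister below 0.006 m and angle between lid's own z axis and vertical below 0.05 rad and value of joint seal above 0.006 m and angle between the x axis of lid and the x axis of canister, either way round below 0.8 rad), for 0.05 s.
At the end, for the whole second after the job is handed in: The salt shaker stands upright (within 0.15 rad) on the canister's floor; the lid is level (0.05 rad) and central (6 mm) on the canister, its handle within 0.17 rad of the canister's x axis, risen into the catch (its origin 85.2 to 88.8 mm above the canister's underside), at rest and let go (z of salt_shaker in the frame of canister below 0.01 m and horizontal distance between salt_shaker and canister below 0.045 m and angle between salt_shaker's own z axis and vertical below 0.15 rad and horizontal distance between lid and canister below 0.006 m and angle between lid's own z axis and vertical below 0.05 rad and z of lid in the frame of canister between 0.0852 and 0.0888 m and angle between the x axis of lid and the x axis of canister, either way round below 0.17 rad and linear speed of lid below 0.01 m/s and angular speed of lid below 0.1 rad/s and contact force between lid and the fingers below 0.1 N); the robot touches nothing.
It fails at once if a bystander (lemon, mug, spice jar or food tin) is moved by more than 30 mm (distance of any of lemon, mug_blue, jar_curry, tomato_tin from where it was at the start of the episode above 0.03 m).
It fails at once if the salt shaker is tipped over or dropped (tilted over 0.7 rad, or falling faster than 0.6 m/s while nothing holds it) (angle between salt_shaker's own z axis and vertical above 0.7 rad or (linear speed of salt_shaker above 0.6 m/s and contact force between salt_shaker and the fingers below 0.1 N)).
It also fails if it takes over 64 s, if anything falls off the work surface, if the arm or the gripper's body presses on something with over 40 N, if the wrist force passes 120 N, or if a joint passes its speed limit or range.

### The arm

A 6-joint arm with a two-finger parallel gripper is mounted at the origin on a cart in front of the work surface, level with it; the furniture and walls round the work are solid. World frame = base frame: x ahead of the robot, y to its left, z up, the work surface at z = 0. Lengths are in m, angles in degrees, forces in N, time in s.
With the tool pointing down it reaches from about 0.275 to 0.85 m from the base axis. Payload 5.2 kg.
Tool frame: the origin (TCP) lies midway between the tips of the shut fingers; the grasp point (between the pads) lies 19 mm behind it; z points along the fingers, y is the line along which they close (so a half turn about z gives the same grasp; the last joint's range is limited). The gripper opens to 85 mm and grips with 20 to 120 N. Pads are 22 mm wide; open, the fingers measure 114 mm over their backs; the gripper's body (76 mm by 85 mm) begins 54 mm behind the grasp point. The pads swing forward as they close: fully open they stand 13 mm farther back than shut.
Start: joints at [65.386, 14.817, 87.949, -0, 77.235, -11.62], TCP at [0.124, 0.536, 0.231] pointing down, gripper open.
Joint ranges: [-179.93, 179.93], [-52.35, 119.4], [10.71, 147.94], [-69.91, 249.91], [12.55, 155.21], [-178.61, 178.61]. Speed limits (degrees/s): [147.25, 147.25, 180, 180, 180, 180].

### API

Orientations are given as a 3x3 rotation matrix whose columns are the frame's x, y, z axes.
In Python, from cell import ctrl, vision, workorder gives the robot as it stands.
- The arm moves only by the tool apply_moves, never from a script. Its argument "series" is a list of rows, each an object of numbers: "ax", "ay", "az": the turn, a rotation vector about the tool's x, y, z in units of 5 degrees (1.0 is 5 degrees); "tx", "ty", "tz": the shift along the tool's x, y, z in units of 30 mm (1.0 is 30 mm); "jaw": the finger opening in mm, from 0 to 85.4. A call has 1 to 20 rows; each row shifts and turns the commanded pose from where the row before left it, along the tool's axes as they then stand; what a row does not reach is not made up. A row lasts 1/12 s, in which the tool goes at most 41.7 mm and 7.16 degrees, less where a joint would pass 70% of its speed; a pose out of reach is approached as far as the arm can. A call is refused whole if a number of a shift passes 1 or a number of a turn 1, either way. A call with a gripper value outside its range is refused whole. The fingers move at their own pace and stop on an object; "squeeze" is the grip in N (left out, the last holds). Time passes only in rows, so rows that do not move let the fingers close. It gives the time, the measured TCP pose, the force, the opening and the grip force at its end, in the units of the state.
- ctrl.state(): the state, without advancing time (a new reading comes with each control period).
- vision.capture(name): name is "scene" or "top" or "wrist"; returns a dict with "img" (384x512x3 uint8, red, green, blue), "depth" (384x512 float32, m along the optical axis (not along the pixel's ray), 0 where there is no reading), "fx", "fy", "cx", "cy" (pixels), "R" (3x3) and "t" (3): a world point X has camera coordinates R X + t. Camera axes: x right, y down, z forward; pixel columns grow to the right and rows downward; lengths in m; the calibration is good to about 2 mm. A picture is of the moment at which its call begins.
- workorder.sign_off(): hands the job in; it is judged then, once.
The state is a dict: "t": time; "joints": joint angles; "qvel": joint speeds; "joint_torque": joint torques, N m; "tcp_pos": TCP position; "orientation": TCP orientation; "ft_force": force on the tool from outside, world axes, zero at the start; "torque": the same for the moment, N m; "opening": opening from 0.0 (shut) to 1.0 (fully open); "finger_force": force on a finger pad.
Only numpy, scipy, OpenCV 4.12 (cv2) and the standard library are available. Lean on these libraries where they do the work, as an engineer would, in place of code of your own. Each camera call takes 0.05 s, during which the arm holds its last target. There are 200 camera calls.

## Working session

There is one attempt and no reset: what is moved stays moved. The work goes in short steps, Python scripts to look and compute and a tool call to move; the robot and the scene stay as the last step left them, time stands still between calls to the robot, and variables do not carry over. Pictures are saved under pics/ and viewed, at most 10 in all, crops included, and the job is handed in when it is done.

Besides the shell and the picture viewer there is one more tool, called after ">>>" by a JSON object that holds its "name" and its "arguments", one argument or row to a line. apply_moves: Moves the arm, as the interface text tells. Its arguments: {"type":"object","properties":{"series":{"type":"array","items":{"type":"object","properties":{"ax":{"type":"number"},"ay":{"type":"number"},"az":{"type":"number"},"tx":{"type":"number"},"ty":{"type":"number"},"tz":{"type":"number"},"jaw":{"type":"number"}}}},"squeeze":{"type":"number"}},"required":["series"]}

```bash
ls; mkdir -p pics; cat > h.py <<'E'
import numpy as np, cv2
from cell import ctrl, vision, workorder
def cap(n):
    c=vision.capture(n); np.savez('last_%s.npz'%n,**c); return c
def world(c,u,v,d=None):
    "pixel -> world by depth"
    if d is None:
        p=c['depth'][int(v)-1:int(v)+2,int(u)-1:int(u)+2]; d=np.median(p[p>0])
    X=np.array([(u-c['cx'])/c['fx']*d,(v-c['cy'])/c['fy']*d,d])
    return c['R'].T@(X-c['t'])
def cloud(c):
    v,u=np.mgrid[0:384,0:512]; d=c['depth']
    X=np.stack([(u-c['cx'])/c['fx']*d,(v-c['cy'])/c['fy']*d,d],-1)
    return (X-c['t'])@c['R']
def proj(c,P):
    X=c['R']@np.array(P)+c['t']; return X[0]/X[2]*c['fx']+c['cx'],X[1]/X[2]*c['fy']+c['cy']
E
python3 - <<'E'
from h import *
a=cap('scene');b=cap('top')
for n,c in(('scene',a),('top',b)):
    cv2.imwrite(f'pics/{n}0.png',cv2.resize(c['img'][:,:,::-1],(800,600),interpolation=cv2.INTER_CUBIC))
    print(n,-c['R'].T@c['t'],c['fx'],c['R'].round(2).tolist())
s=ctrl.state();print(s)
E
```

```text
pics
scene [0.16758891 0.47718939 0.86784449] 347.11180747717407 [[-0.75, -0.66, 0.01], [-0.52, 0.57, -0.64], [0.42, -0.49, -0.77]]
top [ 0.37139351 -0.01363313  1.00148331] 362.850213206353 [[-0.04, -1.0, -0.0], [-0.98, 0.04, -0.2], [0.2, -0.01, -0.98]]
{'t': 0.1, 'joints': array([ 6.53871135e+01,  1.48555414e+01,  8.80035726e+01, -1.22438392e-03,
        7.72371646e+01, -1.16206516e+01]), 'qvel': array([-0.02276759, -0.08616049, -0.10466947,  0.04973848, -0.04087647,
       -0.09186182]), 'joint_torque': array([ 1.10982215e-03, -4.46966136e+01, -2.91249114e+01, -3.42387593e-04,
        6.29256974e-03, -1.17316452e-05]), 'tcp_pos': array([0.12344133, 0.53547721, 0.2305622 ]), 'orientation': array([[-9.74401500e-01,  2.24813819e-01, -6.80904748e-04],
       [ 2.24814625e-01,  9.74400341e-01, -1.53638316e-03],
       [ 3.18073653e-04, -1.65013140e-03, -9.99998588e-01]]), 'ft_force': array([ 1.27525073,  0.19925512, -0.6494827 ]), 'torque': array([-0.00831506, -0.02851665,  0.06064978]), 'finger_force': 0.0, 'opening': 1.0010678112397857}
```

View pics/scene0.png

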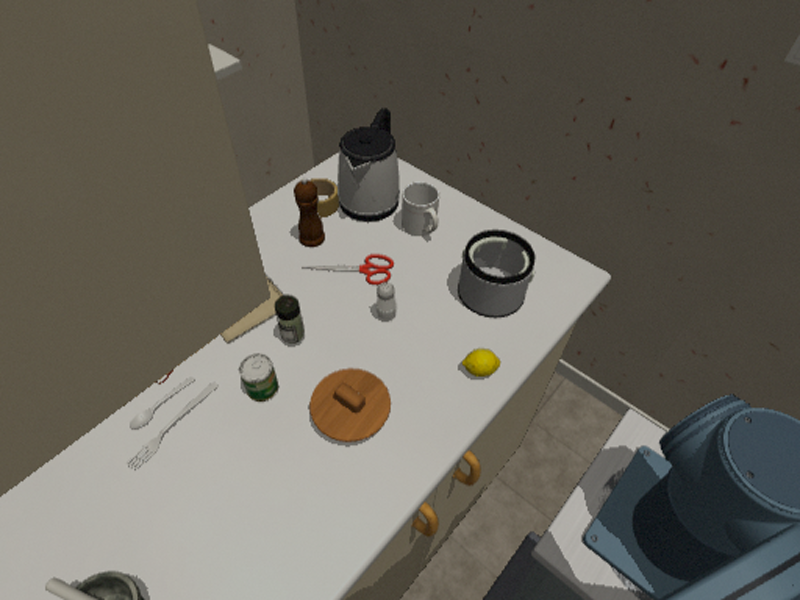

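View pics/top0.png

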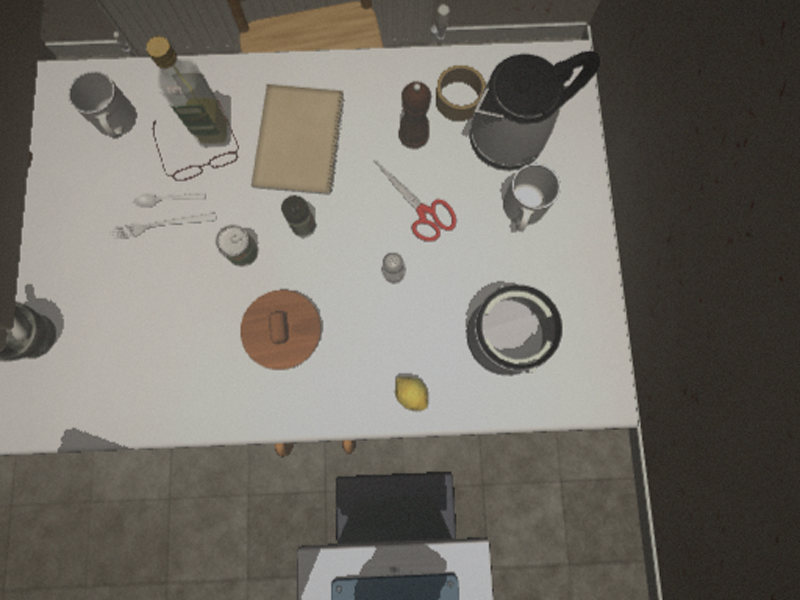

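The scene view shows the shaker at (387,302), the canister at (497,270) and the lid at (350,400). The top view shows them at (393,266), (517,328) and (281,329), and the gaps in the white ledge can be seen there. Next I'll measure from both views.

```bash
python3 - <<'E'
from h import *
L=lambda n:dict(np.load(f'last_{n}.npz'))
for n,pts in (('top',dict(shaker=(393,263),canis=(517,328),lid=(281,329),lemon=(411,392),tin=(236,240),jar=(296,208),mug=(530,190))),('scene',dict(shaker=(387,302),canis=(497,270),lid=(350,400),lemon=(482,362),tin=(257,375),jar=(289,320)))):
    c=L(n);P=cloud(c)
    for k,(u,v) in pts.items():
        u/=1.5625;v/=1.5625
        p=world(c,u,v)
        q=P[np.hypot(P[...,0]-p[0],P[...,1]-p[1])<.09]; q=q[(q[:,2]>.008)&(q[:,2]<.2)]
        zt=np.percentile(q[:,2],98); 
        r=q[q[:,2]>zt-.012]
        if k=='canis': r=q[q[:,2]>.1]
        if k=='lid': r=q[(q[:,2]>.02)&(q[:,2]<.045)]
        (cx,cy),rad=cv2.minEnclosingCircle(r[:,:2].astype(np.float32))
        print(n,k,p.round(3),'ztop',zt.round(3),'c',round(cx,4),round(cy,4),round(rad,4))
c=L('top');cv2.imwrite('pics/canis.png',cv2.resize(c['img'][175:245,295:365,::-1],(560,560),interpolation=cv2.INTER_CUBIC))
c=L('scene');cv2.imwrite('pics/canis2.png',cv2.resize(c['img'][140:210,283:353,::-1],(560,560),interpolation=cv2.INTER_CUBIC))
E
python3 -c "
import cv2,numpy as np
a=cv2.imread('pics/canis.png')[:,:];b=cv2.imread('pics/canis2.png')
cv2.imwrite('pics/cc.png',cv2.resize(np.hstack([a,b]),(800,400)))"
```

```text
top shaker [ 0.606 -0.02   0.087] ztop 0.089 c 0.6098 -0.0192 0.0167
top canis [ 0.499 -0.235  0.004] ztop 0.115 c 0.4887 -0.214 0.068
top lid [0.507 0.171 0.062] ztop 0.064 c 0.5119 0.1793 0.0699
top lemon [ 0.394 -0.041  0.05 ] ztop 0.052 c 0.393 -0.0408 0.0269
top tin [0.663 0.247 0.068] ztop 0.072 c 0.6627 0.2535 0.0292
top jar [0.702 0.137 0.106] ztop 0.108 c 0.7042 0.1412 0.0221
top mug [ 0.755 -0.281  0.007] ztop 0.179 c 0.8287 -0.258 0.0442
scene shaker [ 0.599 -0.011  0.062] ztop 0.092 c 0.6121 -0.0186 0.016
scene canis [ 0.513 -0.271  0.006] ztop 0.117 c 0.4916 -0.2192 0.0667
scene lid [0.504 0.186 0.063] ztop 0.066 c 0.5141 0.1775 0.0708
scene lemon [ 0.389 -0.031  0.048] ztop 0.054 c 0.3948 -0.042 0.0251
scene tin [0.651 0.26  0.07 ] ztop 0.074 c 0.665 0.2523 0.0295
scene jar [0.688 0.153 0.086] ztop 0.109 c 0.7074 0.1409 0.0223
```

View pics/cc.png

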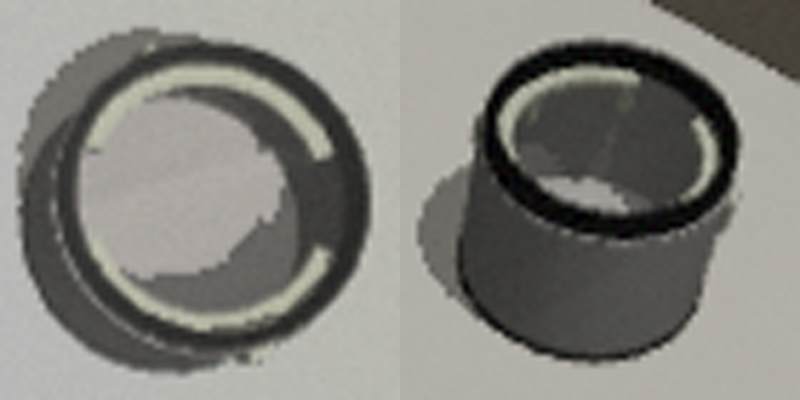

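The left crop (top view) shows the ledge ending at (328,155) and (328,253) for the right gap, and at (92,148) and (88,243) for the left gap. The shaker, lid and canister agree between the two views to a few mm, and their heights are right. I'll move over the shaker now.

>>> {"name": "apply_moves", "arguments": {
  "series": [
    {"tx": -0.5,"ty": -0.36,"jaw": 70},
    {"tx": -1,"ty": -0.72},
    {"tx": -1,"ty": -0.72},
    {"tx": -1,"ty": -0.72},
    {"tx": -1,"ty": -0.72},
    {"tx": -1,"ty": -0.72},
    {"tx": -1,"ty": -0.72},
    {"tx": -1,"ty": -0.72},
    {"tx": -1,"ty": -0.72},
    {"tx": -1,"ty": -0.72},
    {"tx": -1,"ty": -0.72},
    {"tx": -1,"ty": -0.72},
    {"tx": -1,"ty": -0.72},
    {"tx": -1,"ty": -0.72},
    {"tx": -1,"ty": -0.72},
    {"tx": -1,"ty": -0.72},
    {"tx": -1,"ty": -0.72},
    {"tx": -1,"ty": -0.72},
    {"tx": -0.8,"ty": -0.5},
    {"tx": -0.3,"ty": -0.2}
  ]
}}

```text
validation failed for argument at $.se...
```

```bash
python3 - <<'E'
from h import *
L=lambda n:dict(np.load(f'last_{n}.npz'))
# gap ends from top crop on plane z=.1
c=L('top')
def plane(c,u,v,z):
    C=-c['R'].T@c['t'];d=c['R'].T@np.array([(u-c['cx'])/c['fx'],(v-c['cy'])/c['fy'],1]);return C+d*(z-C[2])/d[2]
G=[plane(c,295+x/5.714,175+y/5.714,.1) for x,y in((328,155),(328,253),(92,148),(88,243))]
print(np.round(G,4)); m1=(G[0]+G[1])/2;m2=(G[2]+G[3])/2;d=m1-m2
print('gap ang',np.degrees(np.arctan2(d[1],d[0])),'mid',(m1+m2)/2)
def fit(xy):
    x,y=xy.T; s=np.linalg.lstsq(np.c_[2*x,2*y,np.ones(len(x))],x*x+y*y,rcond=None)[0];return s[0],s[1],np.sqrt(s[2]+s[0]**2+s[1]**2)
for n in('top','scene'):
    P=cloud(L(n)).reshape(-1,3)
    q=P[(np.hypot(P[:,0]-.513,P[:,1]-.178)<.05)&(P[:,2]>.05)]
    r=cv2.minAreaRect(q[:,:2].astype(np.float32)*1000);w,V=np.linalg.eigh(np.cov(q[:,:2].T))
    print(n,'lid handle',r,np.degrees(np.arctan2(V[1,1],V[0,1])),q.mean(0))
    q=P[(np.hypot(P[:,0]-.49,P[:,1]+.216)<.09)&(P[:,2]>.108)];print('ring fit',fit(q[:,:2]),len(q))
c=cap('wrist');cv2.imwrite('pics/w1.png',c['img'][:,:,::-1])
print(-c['R'].T@c['t'],c['R'].round(2).tolist(),c['fx']);s=ctrl.state();print(s['tcp_pos'],s['orientation'],s['joints'],s['t'])
P=cloud(c).reshape(-1,3);q=P[(np.hypot(P[:,0]-.611,P[:,1]+.019)<.05)&(P[:,2]>.02)&(P[:,2]<.15)];print(len(q))
if len(q): 
    t=q[q[:,2]>.08];print(fit(t[:,:2]),t.mean(0),np.percentile(q[:,2],98),cv2.minEnclosingCircle(t[:,:2].astype(np.float32)))
E
```

```text
[[ 0.504  -0.2695  0.1   ]
 [ 0.4609 -0.2652  0.1   ]
 [ 0.5115 -0.166   0.1   ]
 [ 0.4697 -0.1612  0.1   ]]
gap ang -94.51461604114422 mid [ 0.48653235 -0.21547614  0.1       ]
top lid handle ((510.82293701171875, 179.38650512695312), (50.556732177734375, 26.07170867919922), 5.743410587310791) -175.61588820378236 [0.51025045 0.17821149 0.06154918]
ring fit (np.float64(0.4876324563080827), np.float64(-0.21409811021180367), np.float64(0.06345357248894365)) 508
scene lid handle ((513.4732666015625, 179.6460723876953), (50.331092834472656, 24.85793113708496), 6.022059440612793) -171.62481873694853 [0.51162047 0.18115617 0.06257606]
ring fit (np.float64(0.4906765632706667), np.float64(-0.21413131939009222), np.float64(0.06361538957985527)) 372
[0.04030592 0.55439213 0.37361816] [[0.23, 0.97, -0.0], [0.92, -0.21, 0.33], [0.32, -0.07, -0.95]] 270.99356843120324
[0.1234703  0.53553706 0.23064431] [[-9.74394201e-01  2.24845675e-01 -6.02222465e-04]
 [ 2.24846302e-01  9.74393314e-01 -1.34552284e-03]
 [ 2.84266553e-04 -1.44647714e-03 -9.99998913e-01]] [ 6.53866638e+01  1.48516276e+01  8.79970961e+01 -7.57609594e-04
  7.72357355e+01 -1.16193392e+01] 0.15
0
```

View pics/w1.png

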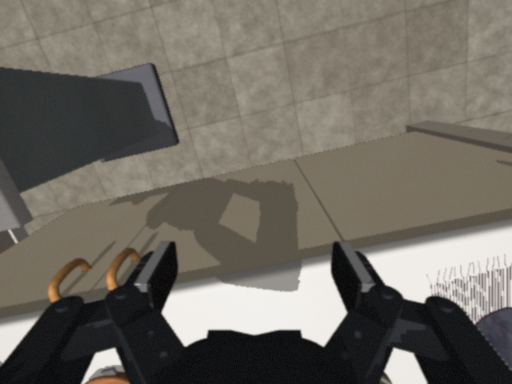

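The wrist picture shows only the floor, the drawers and the worktop edge, because the move was refused. I'll retry with a short series.

>>> {"name": "apply_moves", "arguments": {
  "series": [
    {"tx": -0.5,"ty": -0.36,"tz": 0,"ax": 0,"ay": 0,"az": 0,"jaw": 70},
    {"tx": -1,"ty": -0.72,"tz": 0,"ax": 0,"ay": 0,"az": 0,"jaw": 70}
  ]
}}

```text
t: 0.32
tcp_pos: [0.1588, 0.4955, 0.2308]
orientation: [[-0.975, 0.221, -0.001], [0.221, 0.975, 0.001], [0.001, 0.001, -1.0]]
ft_force: [0.1, -0.3, 0.1]
opening: 0.819
finger_force: 0.0
```

>>> {"name": "apply_moves", "arguments": {
  "series": [
    {"tx": -1,"ty": -0.72,"jaw": 70},
    {"tx": -1,"ty": -0.72,"jaw": 70},
    {"tx": -1,"ty": -0.72,"jaw": 70},
    {"tx": -1,"ty": -0.72,"jaw": 70},
    {"tx": -1,"ty": -0.72,"jaw": 70},
    {"tx": -1,"ty": -0.72,"jaw": 70},
    {"tx": -1,"ty": -0.72,"jaw": 70},
    {"tx": -1,"ty": -0.72,"jaw": 70},
    {"tx": -1,"ty": -0.72,"jaw": 70},
    {"tx": -1,"ty": -0.72,"jaw": 70},
    {"tx": -1,"ty": -0.72,"jaw": 70},
    {"tx": -1,"ty": -0.72,"jaw": 70},
    {"tx": -1,"ty": -0.72,"jaw": 70},
    {"tx": -1,"ty": -0.72,"jaw": 70},
    {"tx": -1,"ty": -0.72,"jaw": 70},
    {"tx": -1,"ty": -0.72,"jaw": 70}
  ]
}}

```text
validation failed for argument at $.se...
```

>>> {"name": "apply_moves", "arguments": {
  "series": [
    {"tx": -1,"ty": -0.72,"tz": 0,"ax": 0,"ay": 0,"az": 0,"jaw": 70},
    {"tx": -1,"ty": -0.72,"tz": 0,"ax": 0,"ay": 0,"az": 0,"jaw": 70},
    {"tx": -1,"ty": -0.72,"tz": 0,"ax": 0,"ay": 0,"az": 0,"jaw": 70},
    {"tx": -1,"ty": -0.72,"tz": 0,"ax": 0,"ay": 0,"az": 0,"jaw": 70},
    {"tx": -1,"ty": -0.72,"tz": 0,"ax": 0,"ay": 0,"az": 0,"jaw": 70},
    {"tx": -1,"ty": -0.72,"tz": 0,"ax": 0,"ay": 0,"az": 0,"jaw": 70},
    {"tx": -1,"ty": -0.72,"tz": 0,"ax": 0,"ay": 0,"az": 0,"jaw": 70},
    {"tx": -1,"ty": -0.72,"tz": 0,"ax": 0,"ay": 0,"az": 0,"jaw": 70},
    {"tx": -1,"ty": -0.72,"tz": 0,"ax": 0,"ay": 0,"az": 0,"jaw": 70},
    {"tx": -1,"ty": -0.72,"tz": 0,"ax": 0,"ay": 0,"az": 0,"jaw": 70},
    {"tx": -1,"ty": -0.72,"tz": 0,"ax": 0,"ay": 0,"az": 0,"jaw": 70},
    {"tx": -1,"ty": -0.72,"tz": 0,"ax": 0,"ay": 0,"az": 0,"jaw": 70},
    {"tx": -1,"ty": -0.72,"tz": 0,"ax": 0,"ay": 0,"az": 0,"jaw": 70},
    {"tx": -1,"ty": -0.72,"tz": 0,"ax": 0,"ay": 0,"az": 0,"jaw": 70},
    {"tx": -1,"ty": -0.72,"tz": 0,"ax": 0,"ay": 0,"az": 0,"jaw": 70},
    {"tx": -1,"ty": -0.72,"tz": 0,"ax": 0,"ay": 0,"az": 0,"jaw": 70}
  ]
}}

```text
t: 1.65
tcp_pos: [0.5509, 0.0479, 0.231]
orientation: [[-0.974, 0.225, -0.001], [0.225, 0.974, 0.0], [0.001, 0.0, -1.0]]
ft_force: [0.8, 0.9, 0.4]
opening: 0.82
finger_force: 0.0
```

```bash
cat >> h.py <<'E'
def fit(xy):
    x,y=xy.T; s=np.linalg.lstsq(np.c_[2*x,2*y,np.ones(len(x))],x*x+y*y,rcond=None)[0];return np.round([s[0],s[1],np.sqrt(s[2]+s[0]**2+s[1]**2)],4)
def near(P,x,y,r,z0,z1):
    return P[(np.hypot(P[:,0]-x,P[:,1]-y)<r)&(P[:,2]>z0)&(P[:,2]<z1)]
def tool(s,goal):
    "world shift to goal in tool units of 30 mm"
    return (s['orientation'].T@(np.array(goal)-s['tcp_pos'])/.03).round(2)
E
python3 - <<'E'
from h import *
c=cap('wrist');s=ctrl.state();print(s['tcp_pos'],s['joints'].round(1),-c['R'].T@c['t'])
P=cloud(c).reshape(-1,3);q=near(P,.611,-.019,.05,.02,.12)
t=near(P,.611,-.019,.05,.08,.12);print(len(t))
if len(t): print(t.mean(0),np.percentile(q[:,2],98),cv2.minEnclosingCircle(t[:,:2].astype(np.float32)))
print(tool(s,(.611,-.019,.04)))
E
```

```text
[0.55565533 0.04241423 0.23073953] [ -7.   15.5  87.1  -0.2  77.2 -83.7] [0.46780273 0.06659818 0.37410378]
489
[ 0.60720535 -0.01890603  0.08614933] 0.08949057818439521 ((0.6096389889717102, -0.020393131300807), 0.016344627365469933)
[-2.24 -1.55  6.37]
```

>>> {"name": "apply_moves", "arguments": {
  "series": [
    {"tx": -0.8,"ty": -0.56,"tz": 0,"ax": 0,"ay": 0,"az": 0,"jaw": 70},
    {"tx": -0.8,"ty": -0.56,"tz": 0,"ax": 0,"ay": 0,"az": 0,"jaw": 70},
    {"tx": -0.6,"ty": -0.44,"tz": 0,"ax": 0,"ay": 0,"az": 0,"jaw": 70},
    {"tx": 0,"ty": 0,"tz": 0.9,"ax": 0,"ay": 0,"az": 0,"jaw": 70},
    {"tx": 0,"ty": 0,"tz": 0.9,"ax": 0,"ay": 0,"az": 0,"jaw": 70},
    {"tx": 0,"ty": 0,"tz": 0.5,"ax": 0,"ay": 0,"az": 0,"jaw": 70},
    {"tx": 0,"ty": 0,"tz": 0,"ax": 0,"ay": 0,"az": 0,"jaw": 70}
  ]
}}

```text
t: 2.28
tcp_pos: [0.6011, -0.0104, 0.1577]
orientation: [[-0.974, 0.225, -0.008], [0.225, 0.974, 0.002], [0.009, -0.0, -1.0]]
ft_force: [-1.2, 0.7, -0.1]
opening: 0.823
finger_force: 0.0
```

```bash
python3 - <<'E'
from h import *
c=cap('wrist');s=ctrl.state();print(s['t'],s['tcp_pos'],s['qvel'].round(1))
P=cloud(c).reshape(-1,3)
t=near(P,.611,-.019,.05,.082,.12);print(len(t))
if len(t): print(t.mean(0),np.percentile(t[:,2],98),cv2.minEnclosingCircle(t[:,:2].astype(np.float32)))
print(tool(s,(.6105,-.0195,.04)))
E
```

```text
2.3333 [ 0.60238358 -0.01053889  0.16009841] [ 0.2 -2.  -3.4  0.1  1.  -0.1]
840
[ 0.60820956 -0.01989944  0.08686751] 0.08989247289185398 ((0.6097033023834229, -0.020287374034523964), 0.015326285734772682)
[-0.35 -0.23  4.  ]
```

>>> {"name": "apply_moves", "arguments": {
  "series": [
    {"tx": -0.32,"ty": -0.24,"tz": 0.6,"ax": 0,"ay": 0,"az": 0,"jaw": 70},
    {"tx": 0,"ty": 0,"tz": 0.8,"ax": 0,"ay": 0,"az": 0,"jaw": 70},
    {"tx": 0,"ty": 0,"tz": 0.8,"ax": 0,"ay": 0,"az": 0,"jaw": 70},
    {"tx": 0,"ty": 0,"tz": 0.8,"ax": 0,"ay": 0,"az": 0,"jaw": 70},
    {"tx": 0,"ty": 0,"tz": 0.6,"ax": 0,"ay": 0,"az": 0,"jaw": 70},
    {"tx": 0,"ty": 0,"tz": 0.3,"ax": 0,"ay": 0,"az": 0,"jaw": 70},
    {"tx": 0,"ty": 0,"tz": 0,"ax": 0,"ay": 0,"az": 0,"jaw": 70},
    {"tx": 0,"ty": 0,"tz": 0,"ax": 0,"ay": 0,"az": 0,"jaw": 70}
  ]
}}

```text
t: 3.0
tcp_pos: [0.6126, -0.0201, 0.0465]
orientation: [[-0.974, 0.225, 0.001], [0.225, 0.974, -0.0], [-0.001, -0.0, -1.0]]
ft_force: [1.0, -0.6, 0.9]
opening: 0.817
finger_force: 0.0
```

>>> {"name": "apply_moves", "arguments": {
  "series": [
    {"tx": 0.07,"ty": 0,"tz": 0.2,"ax": 0,"ay": 0,"az": 0,"jaw": 70},
    {"tx": 0,"ty": 0,"tz": 0,"ax": 0,"ay": 0,"az": 0,"jaw": 35},
    {"tx": 0,"ty": 0,"tz": 0,"ax": 0,"ay": 0,"az": 0,"jaw": 35},
    {"tx": 0,"ty": 0,"tz": 0,"ax": 0,"ay": 0,"az": 0,"jaw": 35},
    {"tx": 0,"ty": 0,"tz": 0,"ax": 0,"ay": 0,"az": 0,"jaw": 35},
    {"tx": 0,"ty": 0,"tz": 0,"ax": 0,"ay": 0,"az": 0,"jaw": 35},
    {"tx": 0,"ty": 0,"tz": 0,"ax": 0,"ay": 0,"az": 0,"jaw": 35}
  ],
  "squeeze": 40
}}

```text
t: 3.58
tcp_pos: [0.6103, -0.0198, 0.0405]
orientation: [[-0.974, 0.225, 0.002], [0.225, 0.974, -0.0], [-0.002, -0.0, -1.0]]
ft_force: [-1.6, -0.1, 6.2]
opening: 0.422
finger_force: 39.9
```

>>> {"name": "apply_moves", "arguments": {
  "series": [
    {"tx": 0,"ty": 0,"tz": -0.2,"ax": 0,"ay": 0,"az": 0,"jaw": 34},
    {"tx": 0,"ty": 0,"tz": -0.6,"ax": 0,"ay": 0,"az": 0,"jaw": 34},
    {"tx": 0,"ty": 0,"tz": -0.5,"ax": 0,"ay": 0,"az": 0,"jaw": 34},
    {"tx": 0,"ty": 0,"tz": -0.1,"ax": 0,"ay": 0,"az": 0,"jaw": 34},
    {"tx": 0,"ty": 0,"tz": 0,"ax": 0,"ay": 0,"az": 0,"jaw": 34}
  ]
}}

```text
t: 4.0
tcp_pos: [0.6106, -0.0197, 0.0826]
orientation: [[-0.974, 0.225, 0.003], [0.225, 0.974, -0.001], [-0.003, 0.0, -1.0]]
ft_force: [-0.6, 0.3, -0.9]
opening: 0.421
finger_force: 39.7
```

```bash
python3 - <<'E'
from h import *
c=cap('scene');d=cap('wrist')
u,v=map(int,proj(c,(.611,-.019,.09)));print(u,v)
a=c['img'][max(v-60,0):v+60,u-60:u+60];b=d['img']
print(a.shape)
cv2.imwrite('pics/g1.png',np.hstack([cv2.resize(a,(400,400)),cv2.resize(b,(400,400))])[:,:,::-1])
s=ctrl.state();print(s['tcp_pos'],s['opening'],s['ft_force'])
E
```

```text
246 183
(120, 120, 3)
[ 0.60920312 -0.01948481  0.08069898] 0.4224057504842516 [ 0.07220256 -0.13334524 -0.7973421 ]
```

View pics/g1.png

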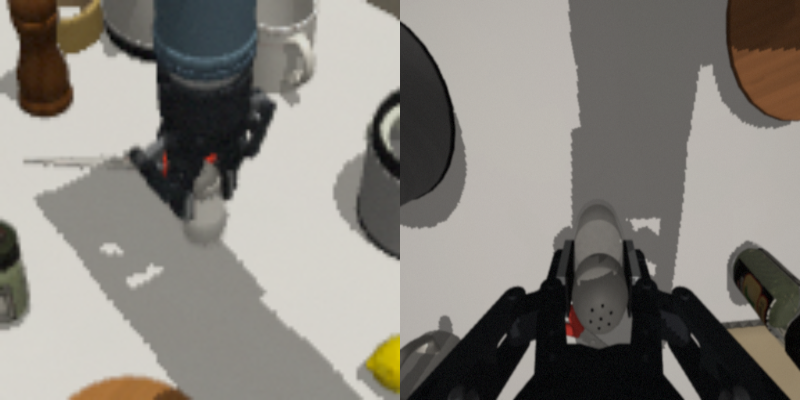

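The shaker is held upright in the fingers (left crop at (205,215), right at (600,290)), with its cap visible from above. Next I'll lift it and carry it to the canister.

>>> {"name": "apply_moves", "arguments": {
  "series": [
    {"tx": 0,"ty": 0,"tz": -0.6,"ax": 0,"ay": 0,"az": 0,"jaw": 34},
    {"tx": 0,"ty": 0,"tz": -0.9,"ax": 0,"ay": 0,"az": 0,"jaw": 34},
    {"tx": 0,"ty": 0,"tz": -0.9,"ax": 0,"ay": 0,"az": 0,"jaw": 34},
    {"tx": 0,"ty": 0,"tz": -0.9,"ax": 0,"ay": 0,"az": 0,"jaw": 34},
    {"tx": 0,"ty": 0,"tz": -0.6,"ax": 0,"ay": 0,"az": 0,"jaw": 34},
    {"tx": 0.2,"ty": -0.6,"tz": 0,"ax": 0,"ay": 0,"az": 0,"jaw": 34},
    {"tx": 0.3,"ty": -0.9,"tz": 0,"ax": 0,"ay": 0,"az": 0,"jaw": 34},
    {"tx": 0.3,"ty": -0.9,"tz": 0,"ax": 0,"ay": 0,"az": 0,"jaw": 34},
    {"tx": 0.3,"ty": -0.9,"tz": 0,"ax": 0,"ay": 0,"az": 0,"jaw": 34},
    {"tx": 0.3,"ty": -0.9,"tz": 0,"ax": 0,"ay": 0,"az": 0,"jaw": 34},
    {"tx": 0.3,"ty": -0.9,"tz": 0,"ax": 0,"ay": 0,"az": 0,"jaw": 34},
    {"tx": 0.3,"ty": -0.9,"tz": 0,"ax": 0,"ay": 0,"az": 0,"jaw": 34},
    {"tx": 0.2,"ty": -0.6,"tz": 0,"ax": 0,"ay": 0,"az": 0,"jaw": 34},
    {"tx": 0.1,"ty": -0.3,"tz": 0,"ax": 0,"ay": 0,"az": 0,"jaw": 34},
    {"tx": 0,"ty": 0,"tz": 0,"ax": 0,"ay": 0,"az": 0,"jaw": 34},
    {"tx": 0,"ty": 0,"tz": 0,"ax": 0,"ay": 0,"az": 0,"jaw": 34}
  ]
}}

```text
t: 5.43
tcp_pos: [0.4958, -0.2054, 0.1977]
orientation: [[-0.974, 0.226, -0.001], [0.226, 0.974, 0.001], [0.001, 0.001, -1.0]]
ft_force: [0.4, 0.5, -0.9]
opening: 0.424
finger_force: 39.7
```

```bash
python3 - <<'E'
from h import *
c=cap('wrist');s=ctrl.state();print(s['t'],s['tcp_pos'],s['joints'].round(1))
P=cloud(c).reshape(-1,3);q=near(P,.489,-.2145,.09,.108,.119)
print(len(q),fit(q[:,:2]),np.median(q[:,2]),tool(s,(.489,-.2145,.047)))
cv2.imwrite('pics/w2.png',c['img'][:,:,::-1])
E
```

```text
5.4833 [ 0.49616332 -0.20492905  0.19781969] [ -34.4   14.9   92.6    0.    72.5 -111.4]
3183 [ 0.4871 -0.2149  0.0629] 0.11435305052081454 [ 0.16 -0.37  5.03]
```

View pics/w2.png

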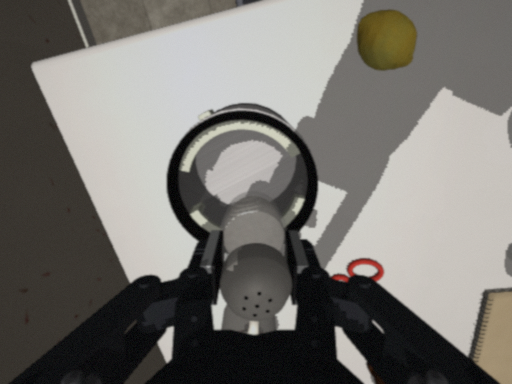

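The wrist view shows the canister mouth at about (242,175). The gaps are at left (190,190) and right (300,175), the catch bar is at (205,115), and the shaker is held straight. I'll centre it and lower it.

>>> {"name": "apply_moves", "arguments": {
  "series": [
    {"tx": 0.19,"ty": -0.38,"tz": 0,"ax": 0,"ay": 0,"az": 0,"jaw": 34},
    {"tx": 0,"ty": 0,"tz": 0,"ax": 0,"ay": 0,"az": 0,"jaw": 34},
    {"tx": 0,"ty": 0,"tz": 0.6,"ax": 0,"ay": 0,"az": 0,"jaw": 34},
    {"tx": 0,"ty": 0,"tz": 0.8,"ax": 0,"ay": 0,"az": 0,"jaw": 34},
    {"tx": 0,"ty": 0,"tz": 0.8,"ax": 0,"ay": 0,"az": 0,"jaw": 34},
    {"tx": 0,"ty": 0,"tz": 0.8,"ax": 0,"ay": 0,"az": 0,"jaw": 34},
    {"tx": 0,"ty": 0,"tz": 0.6,"ax": 0,"ay": 0,"az": 0,"jaw": 34},
    {"tx": 0,"ty": 0,"tz": 0.4,"ax": 0,"ay": 0,"az": 0,"jaw": 34},
    {"tx": 0,"ty": 0,"tz": 0.4,"ax": 0,"ay": 0,"az": 0,"jaw": 34},
    {"tx": 0,"ty": 0,"tz": 0.2,"ax": 0,"ay": 0,"az": 0,"jaw": 34},
    {"tx": 0,"ty": 0,"tz": 0,"ax": 0,"ay": 0,"az": 0,"jaw": 34},
    {"tx": 0,"ty": 0,"tz": 0,"ax": 0,"ay": 0,"az": 0,"jaw": 34}
  ]
}}

```text
t: 6.48
tcp_pos: [0.488, -0.2153, 0.0604]
orientation: [[-0.975, 0.224, -0.0], [0.224, 0.975, 0.0], [0.0, 0.0, -1.0]]
ft_force: [0.4, 0.4, -1.0]
opening: 0.417
finger_force: 39.7
```

>>> {"name": "apply_moves", "arguments": {
  "series": [
    {"tx": 0,"ty": 0,"tz": 0.2,"ax": 0,"ay": 0,"az": 0,"jaw": 34},
    {"tx": 0,"ty": 0,"tz": 0.15,"ax": 0,"ay": 0,"az": 0,"jaw": 34},
    {"tx": 0,"ty": 0,"tz": 0.1,"ax": 0,"ay": 0,"az": 0,"jaw": 34},
    {"tx": 0,"ty": 0,"tz": 0,"ax": 0,"ay": 0,"az": 0,"jaw": 34},
    {"tx": 0,"ty": 0,"tz": 0,"ax": 0,"ay": 0,"az": 0,"jaw": 34}
  ]
}}

```text
t: 6.9
tcp_pos: [0.489, -0.2162, 0.047]
orientation: [[-0.974, 0.225, 0.002], [0.225, 0.974, -0.001], [-0.003, -0.001, -1.0]]
ft_force: [5.2, -1.5, -3.4]
opening: 0.415
finger_force: 40.0
```

>>> {"name": "apply_moves", "arguments": {
  "series": [
    {"tx": 0,"ty": 0,"tz": 0,"ax": 0,"ay": 0,"az": 0,"jaw": 34},
    {"tx": 0,"ty": 0,"tz": 0,"ax": 0,"ay": 0,"az": 0,"jaw": 34},
    {"tx": 0,"ty": 0,"tz": 0,"ax": 0,"ay": 0,"az": 0,"jaw": 34}
  ]
}}

```text
t: 7.15
tcp_pos: [0.489, -0.2162, 0.0471]
orientation: [[-0.974, 0.225, 0.002], [0.225, 0.974, -0.001], [-0.003, -0.001, -1.0]]
ft_force: [4.8, -1.2, -3.4]
opening: 0.418
finger_force: 40.0
```

```bash
python3 - <<'E'
from h import *
s=ctrl.state();print(s['ft_force'],s['torque'],s['tcp_pos'],s['finger_force'])
c=cap('scene');u,v=map(int,proj(c,(.488,-.215,.1)));a=c['img'][v-50:v+50,u-50:u+50]
d=cap('wrist')['img']
cv2.imwrite('pics/p1.png',np.hstack([cv2.resize(a,(400,400)),cv2.resize(d[100:356,128:384],(400,400))])[:,:,::-1])
E
```

```text
[ 4.76188887 -1.18882771 -3.42769285] [ 0.02098226 -0.65626339  0.23911378] [ 0.48898368 -0.21617381  0.04712202] 40.009260568767786
```

View pics/p1.png

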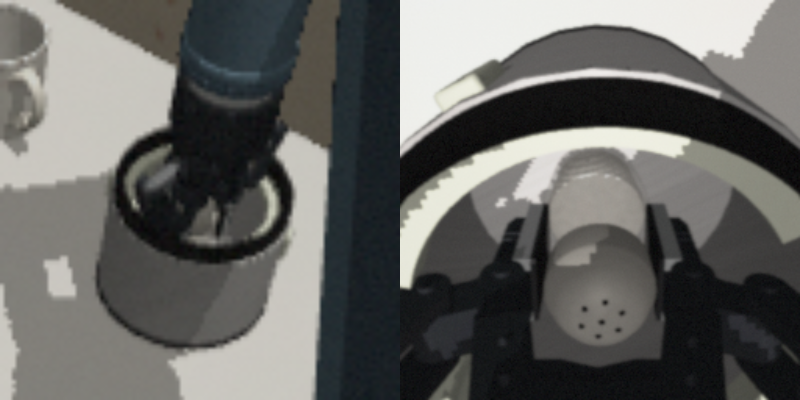

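The right half shows the finger knuckles sitting next to the ledge near the gaps, with the shaker straight over the floor. The small side force comes from a knuckle against a gap's end. The gaps lie about 8° counter-clockwise of the fingers, so I'll turn to line up, then lower.

>>> {"name": "apply_moves", "arguments": {
  "series": [
    {"tx": 0,"ty": 0,"tz": -0.15,"ax": 0,"ay": 0,"az": -0.6,"jaw": 34},
    {"tx": 0,"ty": 0,"tz": 0,"ax": 0,"ay": 0,"az": -0.6,"jaw": 34},
    {"tx": 0,"ty": 0,"tz": 0,"ax": 0,"ay": 0,"az": -0.5,"jaw": 34},
    {"tx": 0,"ty": 0,"tz": 0,"ax": 0,"ay": 0,"az": 0,"jaw": 34},
    {"tx": 0,"ty": 0,"tz": 0.1,"ax": 0,"ay": 0,"az": 0,"jaw": 34},
    {"tx": 0,"ty": 0,"tz": 0.1,"ax": 0,"ay": 0,"az": 0,"jaw": 34},
    {"tx": 0,"ty": 0,"tz": 0,"ax": 0,"ay": 0,"az": 0,"jaw": 34},
    {"tx": 0,"ty": 0,"tz": 0,"ax": 0,"ay": 0,"az": 0,"jaw": 34}
  ]
}}

```text
t: 7.92
tcp_pos: [0.4878, -0.2157, 0.0455]
orientation: [[-0.997, 0.079, 0.0], [0.079, 0.997, -0.0], [-0.0, -0.0, -1.0]]
ft_force: [-0.9, -0.5, 4.6]
opening: 0.421
finger_force: 40.6
```

The side force is gone and there is 4.6 N upward, so the shaker is on the floor. I'll release it a little.

>>> {"name": "apply_moves", "arguments": {
  "series": [
    {"tx": 0,"ty": 0,"tz": 0,"ax": 0,"ay": 0,"az": 0,"jaw": 38},
    {"tx": 0,"ty": 0,"tz": 0,"ax": 0,"ay": 0,"az": 0,"jaw": 42},
    {"tx": 0,"ty": 0,"tz": 0,"ax": 0,"ay": 0,"az": 0,"jaw": 46},
    {"tx": 0,"ty": 0,"tz": 0,"ax": 0,"ay": 0,"az": 0,"jaw": 46},
    {"tx": 0,"ty": 0,"tz": 0,"ax": 0,"ay": 0,"az": 0,"jaw": 46},
    {"tx": 0,"ty": 0,"tz": 0,"ax": 0,"ay": 0,"az": 0,"jaw": 46}
  ]
}}

```text
t: 8.42
tcp_pos: [0.4877, -0.2146, 0.0454]
orientation: [[-0.997, 0.079, -0.0], [0.079, 0.997, 0.001], [0.0, 0.001, -1.0]]
ft_force: [0.2, 4.5, 5.1]
opening: 0.537
finger_force: 0.0
```

>>> {"name": "apply_moves", "arguments": {
  "series": [
    {"tx": 0,"ty": 0.04,"tz": -0.1,"ax": 0,"ay": 0,"az": 0,"jaw": 46},
    {"tx": 0,"ty": 0,"tz": -0.2,"ax": 0,"ay": 0,"az": 0,"jaw": 46},
    {"tx": 0,"ty": 0,"tz": -0.4,"ax": 0,"ay": 0,"az": 0,"jaw": 46},
    {"tx": 0,"ty": 0,"tz": -0.6,"ax": 0,"ay": 0,"az": 0,"jaw": 46},
    {"tx": 0,"ty": 0,"tz": -0.6,"ax": 0,"ay": 0,"az": 0,"jaw": 46}
  ]
}}

```text
t: 8.83
tcp_pos: [0.4874, -0.2144, 0.1028]
orientation: [[-0.997, 0.079, -0.001], [0.079, 0.997, 0.0], [0.001, 0.0, -1.0]]
ft_force: [-0.5, 0.1, 0.4]
opening: 0.539
finger_force: 0.0
```

>>> {"name": "apply_moves", "arguments": {
  "series": [
    {"tx": 0,"ty": 0,"tz": -0.9,"ax": 0,"ay": 0,"az": 0,"jaw": 70},
    {"tx": 0.5,"ty": 0,"tz": -0.9,"ax": 0,"ay": 0,"az": 0,"jaw": 70},
    {"tx": 0.8,"ty": 0,"tz": -0.9,"ax": 0,"ay": 0,"az": 0,"jaw": 70},
    {"tx": 0.8,"ty": 0,"tz": -0.9,"ax": 0,"ay": 0,"az": 0,"jaw": 70},
    {"tx": 0.4,"ty": 0,"tz": -0.6,"ax": 0,"ay": 0,"az": 0,"jaw": 70},
    {"tx": 0,"ty": 0,"tz": 0,"ax": 0,"ay": 0,"az": 0,"jaw": 70},
    {"tx": 0,"ty": 0,"tz": 0,"ax": 0,"ay": 0,"az": 0,"jaw": 70}
  ]
}}

```text
t: 9.42
tcp_pos: [0.4133, -0.2092, 0.2297]
orientation: [[-0.997, 0.079, 0.003], [0.079, 0.997, -0.003], [-0.003, -0.002, -1.0]]
ft_force: [-0.4, 0.7, -0.5]
opening: 0.818
finger_force: 0.0
```

```bash
python3 - <<'E'
from h import *
c=cap('wrist');s=ctrl.state();print(s['t'],s['tcp_pos'],s['joints'].round(1))
Pf=cloud(c);P=Pf.reshape(-1,3);q=near(P,.488,-.2145,.075,.11,.12)
print(len(q),fit(q[:,:2]),np.median(q[:,2]),cv2.minEnclosingCircle(q[:,:2].astype(np.float32)))
# shaker
t=near(P,.488,-.2145,.045,.083,.103);print('shaker top',len(t),t.mean(0) if len(t) else '')
# ledge: angles where depth sees z .095-.104 at r 52-59
cx,cy=.4875,-.2147
r=np.hypot(P[:,0]-cx,P[:,1]-cy);m=(r>.053)&(r<.058)&(P[:,2]>.094)&(P[:,2]<.106)
a=np.degrees(np.arctan2(P[m,1]-cy,P[m,0]-cx));h=np.histogram(a,72,(-180,180))[0]
print([(i*5-180,int(n)) for i,n in enumerate(h) if n<8],h.max())
cv2.imwrite('pics/w3.png',c['img'][:,:,::-1])
E
```

```text
9.4667 [ 0.41325893 -0.20877394  0.22843557] [ -40.7    5.8   99.5    0.    74.6 -126.1]
2540 [ 0.4871 -0.2152  0.0633] 0.1143026302322963 ((0.4882604777812958, -0.21529072523117065), 0.06779409199953079)
shaker top 557 [ 0.48426417 -0.215769    0.09046479]
[(-180, 4), (-175, 4), (-170, 4), (-165, 7), (-160, 7), (-115, 0), (-110, 0), (-105, 0), (-100, 0), (-95, 0), (-90, 0), (-85, 0), (-80, 0), (65, 0), (70, 0), (75, 0), (80, 0), (85, 0), (90, 0), (95, 0), (100, 0), (140, 7), (145, 5), (150, 6), (155, 4), (160, 5), (165, 5), (170, 4), (175, 5)] 19
```

View pics/w3.png

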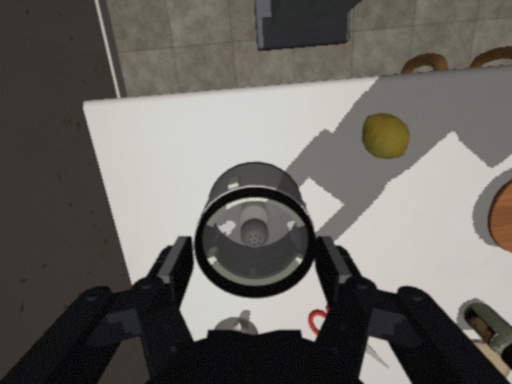

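The shaker stands upright near the middle of the canister, with its cap at about (255,238). The depth data puts the gaps at 85°/-95°, matching the top view. Next is the lid: turn first, then move.

>>> {"name": "apply_moves", "arguments": {
  "series": [
    {"tx": 0,"ty": 0,"tz": 0,"ax": 0,"ay": 0,"az": 1,"jaw": 70},
    {"tx": 0,"ty": 0,"tz": 0,"ax": 0,"ay": 0,"az": 1,"jaw": 70},
    {"tx": 0,"ty": 0,"tz": 0,"ax": 0,"ay": 0,"az": 1,"jaw": 70},
    {"tx": 0,"ty": 0,"tz": 0,"ax": 0,"ay": 0,"az": 1,"jaw": 70},
    {"tx": 0,"ty": 0,"tz": 0,"ax": 0,"ay": 0,"az": 1,"jaw": 70},
    {"tx": 0,"ty": 0,"tz": 0,"ax": 0,"ay": 0,"az": 1,"jaw": 70},
    {"tx": 0,"ty": 0,"tz": 0,"ax": 0,"ay": 0,"az": 1,"jaw": 70},
    {"tx": 0,"ty": 0,"tz": 0,"ax": 0,"ay": 0,"az": 1,"jaw": 70},
    {"tx": 0,"ty": 0,"tz": 0,"ax": 0,"ay": 0,"az": 1,"jaw": 70},
    {"tx": 0,"ty": 0,"tz": 0,"ax": 0,"ay": 0,"az": 1,"jaw": 70},
    {"tx": 0,"ty": 0,"tz": 0,"ax": 0,"ay": 0,"az": 1,"jaw": 70},
    {"tx": 0,"ty": 0,"tz": 0,"ax": 0,"ay": 0,"az": 1,"jaw": 70},
    {"tx": 0,"ty": 0,"tz": 0,"ax": 0,"ay": 0,"az": 1,"jaw": 70},
    {"tx": 0,"ty": 0,"tz": 0,"ax": 0,"ay": 0,"az": 1,"jaw": 70},
    {"tx": 0,"ty": 0,"tz": 0,"ax": 0,"ay": 0,"az": 1,"jaw": 70},
    {"tx": 0,"ty": 0,"tz": 0,"ax": 0,"ay": 0,"az": 1,"jaw": 70}
  ]
}}

```text
t: 10.8
tcp_pos: [0.4132, -0.2081, 0.2264]
orientation: [[-0.092, 0.996, -0.003], [0.996, 0.092, 0.002], [0.003, -0.002, -1.0]]
ft_force: [0.3, -0.6, -0.8]
opening: 0.819
finger_force: 0.0
```

>>> {"name": "apply_moves", "arguments": {
  "series": [
    {"tx": 0.5,"ty": 0.2,"tz": 0,"ax": 0,"ay": 0,"az": 0,"jaw": 75},
    {"tx": 1,"ty": 0.36,"tz": 0,"ax": 0,"ay": 0,"az": 0,"jaw": 75},
    {"tx": 1,"ty": 0.36,"tz": 0,"ax": 0,"ay": 0,"az": 0,"jaw": 75},
    {"tx": 1,"ty": 0.36,"tz": 0,"ax": 0,"ay": 0,"az": 0,"jaw": 75},
    {"tx": 1,"ty": 0.36,"tz": 0,"ax": 0,"ay": 0,"az": 0,"jaw": 75},
    {"tx": 1,"ty": 0.36,"tz": 0,"ax": 0,"ay": 0,"az": 0,"jaw": 75},
    {"tx": 1,"ty": 0.36,"tz": 0,"ax": 0,"ay": 0,"az": 0,"jaw": 75},
    {"tx": 1,"ty": 0.36,"tz": 0,"ax": 0,"ay": 0,"az": 0,"jaw": 75},
    {"tx": 1,"ty": 0.36,"tz": 0,"ax": 0,"ay": 0,"az": 0,"jaw": 75},
    {"tx": 1,"ty": 0.36,"tz": 0,"ax": 0,"ay": 0,"az": 0,"jaw": 75},
    {"tx": 1,"ty": 0.36,"tz": 0,"ax": 0,"ay": 0,"az": 0,"jaw": 75},
    {"tx": 1,"ty": 0.36,"tz": 0,"ax": 0,"ay": 0,"az": 0,"jaw": 75},
    {"tx": 0.8,"ty": 0.3,"tz": 0,"ax": 0,"ay": 0,"az": 0,"jaw": 75},
    {"tx": 0.4,"ty": 0.1,"tz": 0,"ax": 0,"ay": 0,"az": 0,"jaw": 75},
    {"tx": 0,"ty": 0,"tz": 0,"ax": 0,"ay": 0,"az": 0,"jaw": 75},
    {"tx": 0,"ty": 0,"tz": 0,"ax": 0,"ay": 0,"az": 0,"jaw": 75}
  ]
}}

```text
t: 12.13
tcp_pos: [0.5122, 0.1841, 0.2266]
orientation: [[-0.098, 0.995, -0.003], [0.995, 0.098, -0.001], [-0.001, -0.003, -1.0]]
ft_force: [0.0, -0.1, 0.5]
opening: 0.88
finger_force: 0.0
```

```bash
cat > lid.py <<'E'
from h import *
c=cap('wrist');s=ctrl.state();print(s['t'],s['tcp_pos'],s['joints'].round(1))
y=s['orientation'][:,1];print('psi',np.degrees(np.arctan2(y[1],y[0])))
P=cloud(c).reshape(-1,3)
q=near(P,.512,.179,.045,.055,.075);print(len(q),np.percentile(q[:,2],95),q.mean(0))
print(cv2.minAreaRect(q[:,:2].astype(np.float32)*1000))
p=near(P,.512,.179,.1,.026,.04);print('plate',len(p),cv2.minEnclosingCircle(p[:,:2].astype(np.float32)))
E
python3 lid.py
```

```text
12.1833 [0.51228183 0.18334854 0.22706514] [ 8.  14.5 89.  -0.  76.7  2.4]
psi 5.5391412968083955
877 0.06529800389772608 [0.51074389 0.18142769 0.06299989]
((510.6705322265625, 180.710693359375), (50.42648696899414, 25.305042266845703), 6.957781791687012)
plate 7883 ((0.5110903382301331, 0.17942656576633453), 0.070017009973526)
```

>>> {"name": "apply_moves", "arguments": {
  "series": [
    {"tx": -0.12,"ty": -0.06,"tz": 0.3,"ax": 0,"ay": 0,"az": -0.15,"jaw": 72},
    {"tx": 0,"ty": 0,"tz": 0.8,"ax": 0,"ay": 0,"az": 0,"jaw": 72},
    {"tx": 0,"ty": 0,"tz": 0.9,"ax": 0,"ay": 0,"az": 0,"jaw": 72},
    {"tx": 0,"ty": 0,"tz": 0.9,"ax": 0,"ay": 0,"az": 0,"jaw": 72},
    {"tx": 0,"ty": 0,"tz": 0.9,"ax": 0,"ay": 0,"az": 0,"jaw": 72},
    {"tx": 0,"ty": 0,"tz": 0.8,"ax": 0,"ay": 0,"az": 0,"jaw": 72},
    {"tx": 0,"ty": 0,"tz": 0.6,"ax": 0,"ay": 0,"az": 0,"jaw": 72},
    {"tx": 0,"ty": 0,"tz": 0.4,"ax": 0,"ay": 0,"az": 0,"jaw": 72},
    {"tx": 0,"ty": 0,"tz": 0.2,"ax": 0,"ay": 0,"az": 0,"jaw": 72},
    {"tx": 0,"ty": 0,"tz": 0,"ax": 0,"ay": 0,"az": 0,"jaw": 72},
    {"tx": 0,"ty": 0,"tz": 0,"ax": 0,"ay": 0,"az": 0,"jaw": 72}
  ]
}}

```text
t: 13.1
tcp_pos: [0.5113, 0.1792, 0.0544]
orientation: [[-0.108, 0.994, -0.0], [0.994, 0.108, -0.0], [-0.0, -0.0, -1.0]]
ft_force: [0.5, 0.3, -0.6]
opening: 0.846
finger_force: 0.0
```

Now down to about 0.034, then close.

>>> {"name": "apply_moves", "arguments": {
  "series": [
    {"tx": 0,"ty": 0,"tz": 0.4,"ax": 0,"ay": 0,"az": 0,"jaw": 60},
    {"tx": 0,"ty": 0,"tz": 0.28,"ax": 0,"ay": 0,"az": 0,"jaw": 60},
    {"tx": 0,"ty": 0,"tz": 0,"ax": 0,"ay": 0,"az": 0,"jaw": 60},
    {"tx": 0,"ty": 0,"tz": 0,"ax": 0,"ay": 0,"az": 0,"jaw": 40},
    {"tx": 0,"ty": 0,"tz": 0,"ax": 0,"ay": 0,"az": 0,"jaw": 40},
    {"tx": 0,"ty": 0,"tz": 0,"ax": 0,"ay": 0,"az": 0,"jaw": 40},
    {"tx": 0,"ty": 0,"tz": 0,"ax": 0,"ay": 0,"az": 0,"jaw": 40},
    {"tx": 0,"ty": 0,"tz": 0,"ax": 0,"ay": 0,"az": 0,"jaw": 40}
  ],
  "squeeze": 110
}}

```text
t: 13.77
tcp_pos: [0.5118, 0.1801, 0.0346]
orientation: [[-0.109, 0.994, 0.001], [0.994, 0.109, 0.0], [-0.0, 0.001, -1.0]]
ft_force: [-0.5, -1.2, 4.8]
opening: 0.589
finger_force: 114.6
```

>>> {"name": "apply_moves", "arguments": {
  "series": [
    {"tx": 0,"ty": 0,"tz": -0.2,"ax": 0,"ay": 0,"az": 0,"jaw": 40},
    {"tx": 0,"ty": 0,"tz": -0.5,"ax": 0,"ay": 0,"az": 0,"jaw": 40},
    {"tx": 0,"ty": 0,"tz": -0.7,"ax": 0,"ay": 0,"az": 0,"jaw": 40},
    {"tx": 0,"ty": 0,"tz": -0.8,"ax": 0,"ay": 0,"az": 0,"jaw": 40},
    {"tx": 0,"ty": 0,"tz": -0.8,"ax": 0,"ay": 0,"az": 0,"jaw": 40},
    {"tx": 0,"ty": 0,"tz": -0.8,"ax": 0,"ay": 0,"az": 0,"jaw": 40},
    {"tx": 0,"ty": 0,"tz": -0.8,"ax": 0,"ay": 0,"az": 0.5,"jaw": 40},
    {"tx": 0,"ty": 0,"tz": -0.8,"ax": 0,"ay": 0,"az": 1,"jaw": 40},
    {"tx": 0,"ty": 0,"tz": -0.5,"ax": 0,"ay": 0,"az": 1,"jaw": 40},
    {"tx": 0,"ty": 0,"tz": -0.2,"ax": 0,"ay": 0,"az": 1,"jaw": 40},
    {"tx": 0,"ty": 0,"tz": 0,"ax": 0,"ay": 0,"az": 1,"jaw": 40},
    {"tx": 0,"ty": 0,"tz": 0,"ax": 0,"ay": 0,"az": 1,"jaw": 40},
    {"tx": 0,"ty": 0,"tz": 0,"ax": 0,"ay": 0,"az": 1,"jaw": 40},
    {"tx": 0,"ty": 0,"tz": 0,"ax": 0,"ay": 0,"az": 1,"jaw": 40},
    {"tx": 0,"ty": 0,"tz": 0,"ax": 0,"ay": 0,"az": 1,"jaw": 40},
    {"tx": 0,"ty": 0,"tz": 0,"ax": 0,"ay": 0,"az": 1,"jaw": 40},
    {"tx": 0,"ty": 0,"tz": 0,"ax": 0,"ay": 0,"az": 1,"jaw": 40},
    {"tx": 0,"ty": 0,"tz": 0,"ax": 0,"ay": 0,"az": 1,"jaw": 40},
    {"tx": 0,"ty": 0,"tz": 0,"ax": 0,"ay": 0,"az": 1,"jaw": 40},
    {"tx": 0,"ty": 0,"tz": 0,"ax": 0,"ay": 0,"az": 1,"jaw": 40}
  ]
}}

```text
t: 15.43
tcp_pos: [0.5108, 0.1801, 0.2168]
orientation: [[0.879, 0.477, -0.001], [0.477, -0.879, -0.0], [-0.001, -0.0, -1.0]]
ft_force: [-0.8, -0.8, -1.2]
opening: 0.587
finger_force: 113.9
```

```bash
python3 - <<'E'
from h import *
s=ctrl.state();y=s['orientation'][:,1];print(s['tcp_pos'],np.degrees(np.arctan2(y[1],y[0])),s['joints'].round(1),s['opening'],s['ft_force'])
E
```

```text
[0.51082106 0.18010129 0.21676614] -61.48859572485187 [ 7.6 14.6 90.4  0.  75.1 69.1] 0.5872152742166374 [-0.77238738 -0.83039493 -1.18020775]
```

>>> {"name": "apply_moves", "arguments": {
  "series": [
    {"tx": 0,"ty": 0,"tz": 0,"ax": 0,"ay": 0,"az": 1,"jaw": 40},
    {"tx": 0,"ty": 0,"tz": 0,"ax": 0,"ay": 0,"az": 1,"jaw": 40},
    {"tx": 0,"ty": 0,"tz": 0,"ax": 0,"ay": 0,"az": 1,"jaw": 40},
    {"tx": 0,"ty": 0,"tz": 0,"ax": 0,"ay": 0,"az": 1,"jaw": 40},
    {"tx": 0,"ty": 0,"tz": 0,"ax": 0,"ay": 0,"az": 1,"jaw": 40},
    {"tx": 0,"ty": 0,"tz": 0,"ax": 0,"ay": 0,"az": 1,"jaw": 40},
    {"tx": 0,"ty": 0,"tz": 0,"ax": 0,"ay": 0,"az": 0.6,"jaw": 40},
    {"tx": 0,"ty": 0,"tz": 0,"ax": 0,"ay": 0,"az": 0,"jaw": 40}
  ]
}}

```text
t: 16.1
tcp_pos: [0.5109, 0.1801, 0.2168]
orientation: [[0.997, -0.076, -0.001], [-0.076, -0.997, -0.0], [-0.001, 0.0, -1.0]]
ft_force: [0.1, 0.3, -2.1]
opening: 0.589
finger_force: 113.9
```

>>> {"name": "apply_moves", "arguments": {
  "series": [
    {"tx": 0,"ty": 0.5,"tz": 0,"ax": 0,"ay": 0,"az": 0,"jaw": 40},
    {"tx": 0.03,"ty": 0.9,"tz": 0,"ax": 0,"ay": 0,"az": 0,"jaw": 40},
    {"tx": 0.03,"ty": 0.9,"tz": 0,"ax": 0,"ay": 0,"az": 0,"jaw": 40},
    {"tx": 0.03,"ty": 0.9,"tz": 0,"ax": 0,"ay": 0,"az": 0,"jaw": 40},
    {"tx": 0.03,"ty": 0.9,"tz": 0,"ax": 0,"ay": 0,"az": 0,"jaw": 40},
    {"tx": 0.03,"ty": 0.9,"tz": 0,"ax": 0,"ay": 0,"az": 0,"jaw": 40},
    {"tx": 0.03,"ty": 0.9,"tz": 0,"ax": 0,"ay": 0,"az": 0,"jaw": 40},
    {"tx": 0.03,"ty": 0.9,"tz": 0,"ax": 0,"ay": 0,"az": 0,"jaw": 40},
    {"tx": 0.03,"ty": 0.9,"tz": 0,"ax": 0,"ay": 0,"az": 0,"jaw": 40},
    {"tx": 0.03,"ty": 0.9,"tz": 0,"ax": 0,"ay": 0,"az": 0,"jaw": 40},
    {"tx": 0.03,"ty": 0.9,"tz": 0,"ax": 0,"ay": 0,"az": 0,"jaw": 40},
    {"tx": 0.03,"ty": 0.9,"tz": 0,"ax": 0,"ay": 0,"az": 0,"jaw": 40},
    {"tx": 0.03,"ty": 0.9,"tz": 0,"ax": 0,"ay": 0,"az": 0,"jaw": 40},
    {"tx": 0.03,"ty": 0.9,"tz": 0,"ax": 0,"ay": 0,"az": 0,"jaw": 40},
    {"tx": 0,"ty": 0.6,"tz": 0,"ax": 0,"ay": 0,"az": 0,"jaw": 40},
    {"tx": 0,"ty": 0.3,"tz": 0,"ax": 0,"ay": 0,"az": 0,"jaw": 40},
    {"tx": 0,"ty": 0,"tz": 0,"ax": 0,"ay": 0,"az": 0,"jaw": 40},
    {"tx": 0,"ty": 0,"tz": 0,"ax": 0,"ay": 0,"az": 0,"jaw": 40}
  ]
}}

```text
t: 17.6
tcp_pos: [0.4936, -0.2122, 0.2167]
orientation: [[0.997, -0.074, -0.0], [-0.074, -0.997, 0.001], [-0.001, -0.001, -1.0]]
ft_force: [-0.5, 0.4, -1.6]
opening: 0.584
finger_force: 114.3
```

```bash
cat > on.py <<'E'
from h import *
s=ctrl.state();y=s['orientation'][:,1];print(s['t'],s['tcp_pos'],'psi',np.degrees(np.arctan2(y[1],y[0])),s['joints'].round(1),s['opening'],s['ft_force'])
z=s['tcp_pos'][2]-.0346
for n in('wrist','top','scene'):
    P=cloud(cap(n)).reshape(-1,3)
    p=near(P,s['tcp_pos'][0],s['tcp_pos'][1],.085,z+.022,z+.040)
    if len(p)>100:
        e=cv2.minEnclosingCircle(p[:,:2].astype(np.float32))
        A=np.linalg.lstsq(np.c_[p[:,:2],np.ones(len(p))],p[:,2],rcond=None)[0]
        print(n,len(p),'plate c',np.round(e[0],4),round(e[1],4),'z med',np.median(p[:,2]),'slope',A[:2].round(3))
print(tool(s,(.488,-.215,.15)))
E
python3 on.py
```

```text
17.6 [ 0.4936359  -0.21219898  0.21671106] psi -94.25096393674023 [-35.2  14.1  91.    0.   75.   59.1] 0.5843465977184852 [-0.48700698  0.42219279 -1.6051241 ]
wrist 25905 plate c [ 0.4916 -0.2121] 0.0702 z med 0.2144951987611356 slope [-0.003  0.002]
top 1091 plate c [ 0.4917 -0.2109] 0.0697 z med 0.21301068808323564 slope [-0.002 -0.002]
scene 998 plate c [ 0.4941 -0.2118] 0.0704 z med 0.2158981016377455 slope [ 0.003 -0.009]
[-0.18  0.11  2.22]
```

>>> {"name": "apply_moves", "arguments": {
  "series": [
    {"tx": -0.09,"ty": 0.11,"tz": 0,"ax": 0,"ay": 0,"az": 0.1,"jaw": 40},
    {"tx": 0,"ty": 0,"tz": 0.4,"ax": 0,"ay": 0,"az": 0,"jaw": 40},
    {"tx": 0,"ty": 0,"tz": 0.6,"ax": 0,"ay": 0,"az": 0,"jaw": 40},
    {"tx": 0,"ty": 0,"tz": 0.6,"ax": 0,"ay": 0,"az": 0,"jaw": 40},
    {"tx": 0,"ty": 0,"tz": 0.4,"ax": 0,"ay": 0,"az": 0,"jaw": 40},
    {"tx": 0,"ty": 0,"tz": 0.3,"ax": 0,"ay": 0,"az": 0,"jaw": 40},
    {"tx": 0,"ty": 0,"tz": 0.1,"ax": 0,"ay": 0,"az": 0,"jaw": 40},
    {"tx": 0,"ty": 0,"tz": 0,"ax": 0,"ay": 0,"az": 0,"jaw": 40},
    {"tx": 0,"ty": 0,"tz": 0,"ax": 0,"ay": 0,"az": 0,"jaw": 40}
  ]
}}

```text
t: 18.5
tcp_pos: [0.4913, -0.2159, 0.1455]
orientation: [[0.997, -0.082, 0.001], [-0.082, -0.997, -0.001], [0.001, 0.0, -1.0]]
ft_force: [-0.8, -0.6, -1.7]
opening: 0.591
finger_force: 114.3
```

```bash
python3 on.py
```

```text
18.5 [ 0.49132168 -0.21585762  0.14552453] psi -94.72859255742233 [-35.6  17.7  96.8  -0.   65.5  59.1] 0.5906324792418985 [-0.7950117  -0.63770319 -1.73633846]
wrist 25924 plate c [ 0.4898 -0.2158] 0.0699 z med 0.14332714414970463 slope [-0.001  0.   ]
top 891 plate c [ 0.4891 -0.2158] 0.0701 z med 0.14191707148186564 slope [ 0.001 -0.001]
scene 909 plate c [ 0.4916 -0.2157] 0.0705 z med 0.14487959887310806 slope [ 0.006 -0.01 ]
[-0.11 -0.02 -0.15]
```

>>> {"name": "apply_moves", "arguments": {
  "series": [
    {"tx": -0.03,"ty": -0.04,"tz": 0.1,"ax": 0,"ay": 0,"az": 0,"jaw": 40},
    {"tx": 0,"ty": 0,"tz": 0.2,"ax": 0,"ay": 0,"az": 0,"jaw": 40},
    {"tx": 0,"ty": 0,"tz": 0.2,"ax": 0,"ay": 0,"az": 0,"jaw": 40},
    {"tx": 0,"ty": 0,"tz": 0.15,"ax": 0,"ay": 0,"az": 0,"jaw": 40},
    {"tx": 0,"ty": 0,"tz": 0,"ax": 0,"ay": 0,"az": 0,"jaw": 40},
    {"tx": 0,"ty": 0,"tz": 0,"ax": 0,"ay": 0,"az": 0,"jaw": 40}
  ]
}}

```text
t: 19.15
tcp_pos: [0.49, -0.2144, 0.1251]
orientation: [[0.997, -0.083, -0.001], [-0.083, -0.997, 0.0], [-0.001, -0.0, -1.0]]
ft_force: [-0.5, 0.4, -2.1]
opening: 0.588
finger_force: 114.8
```

The lugs have passed through the gaps with no force. Now I'll press.

>>> {"name": "apply_moves", "arguments": {
  "series": [
    {"tx": 0,"ty": 0,"tz": 0.1,"ax": 0,"ay": 0,"az": 0,"jaw": 40},
    {"tx": 0,"ty": 0,"tz": 0.1,"ax": 0,"ay": 0,"az": 0,"jaw": 40},
    {"tx": 0,"ty": 0,"tz": 0.1,"ax": 0,"ay": 0,"az": 0,"jaw": 40},
    {"tx": 0,"ty": 0,"tz": 0,"ax": 0,"ay": 0,"az": 0,"jaw": 40},
    {"tx": 0,"ty": 0,"tz": 0,"ax": 0,"ay": 0,"az": 0,"jaw": 40}
  ]
}}

```text
t: 19.57
tcp_pos: [0.4904, -0.2147, 0.1173]
orientation: [[0.997, -0.083, 0.001], [-0.083, -0.997, -0.001], [0.001, 0.001, -1.0]]
ft_force: [-2.5, 1.3, 8.9]
opening: 0.591
finger_force: 115.6
```

>>> {"name": "apply_moves", "arguments": {
  "series": [
    {"tx": 0,"ty": 0,"tz": 0.06,"ax": 0,"ay": 0,"az": 0,"jaw": 40},
    {"tx": 0,"ty": 0,"tz": 0,"ax": 0,"ay": 0,"az": 0.4,"jaw": 40},
    {"tx": 0,"ty": 0,"tz": 0,"ax": 0,"ay": 0,"az": 0.6,"jaw": 40},
    {"tx": 0,"ty": 0,"tz": 0,"ax": 0,"ay": 0,"az": 0.6,"jaw": 40},
    {"tx": 0,"ty": 0,"tz": 0,"ax": 0,"ay": 0,"az": 0,"jaw": 40}
  ]
}}

```text
t: 19.98
tcp_pos: [0.4914, -0.2154, 0.1163]
orientation: [[0.975, -0.223, 0.003], [-0.223, -0.975, -0.002], [0.004, 0.001, -1.0]]
ft_force: [-0.6, 0.1, 9.8]
opening: 0.588
finger_force: 115.8
```

>>> {"name": "apply_moves", "arguments": {
  "series": [
    {"tx": -0.02,"ty": 0,"tz": 0.03,"ax": 0,"ay": 0,"az": 0.6,"jaw": 40},
    {"tx": 0,"ty": 0,"tz": 0,"ax": 0,"ay": 0,"az": 0.6,"jaw": 40},
    {"tx": 0,"ty": 0,"tz": 0,"ax": 0,"ay": 0,"az": 0.6,"jaw": 40},
    {"tx": 0,"ty": 0,"tz": 0,"ax": 0,"ay": 0,"az": 0.6,"jaw": 40},
    {"tx": 0,"ty": 0,"tz": 0,"ax": 0,"ay": 0,"az": 0.6,"jaw": 40},
    {"tx": 0,"ty": 0,"tz": 0,"ax": 0,"ay": 0,"az": 0.6,"jaw": 40},
    {"tx": 0,"ty": 0,"tz": 0,"ax": 0,"ay": 0,"az": 0.6,"jaw": 40},
    {"tx": 0,"ty": 0,"tz": 0,"ax": 0,"ay": 0,"az": 0.6,"jaw": 40}
  ]
}}

```text
t: 20.65
tcp_pos: [0.491, -0.2155, 0.1156]
orientation: [[0.8, -0.6, 0.004], [-0.6, -0.8, -0.003], [0.005, 0.0, -1.0]]
ft_force: [-1.1, -0.8, 9.8]
opening: 0.592
finger_force: 115.8
```

>>> {"name": "apply_moves", "arguments": {
  "series": [
    {"tx": 0,"ty": 0,"tz": 0,"ax": 0,"ay": 0,"az": 0.6,"jaw": 40},
    {"tx": 0,"ty": 0,"tz": 0,"ax": 0,"ay": 0,"az": 0.6,"jaw": 40},
    {"tx": 0,"ty": 0,"tz": 0,"ax": 0,"ay": 0,"az": 0.6,"jaw": 40},
    {"tx": 0,"ty": 0,"tz": 0,"ax": 0,"ay": 0,"az": 0.6,"jaw": 40},
    {"tx": 0,"ty": 0,"tz": 0,"ax": 0,"ay": 0,"az": 0.6,"jaw": 40},
    {"tx": 0,"ty": 0,"tz": 0,"ax": 0,"ay": 0,"az": 0.6,"jaw": 40},
    {"tx": 0,"ty": 0,"tz": 0,"ax": 0,"ay": 0,"az": 0.6,"jaw": 40},
    {"tx": 0,"ty": 0,"tz": 0,"ax": 0,"ay": 0,"az": 0.6,"jaw": 40},
    {"tx": 0,"ty": 0,"tz": 0,"ax": 0,"ay": 0,"az": 0.6,"jaw": 40},
    {"tx": 0,"ty": 0,"tz": 0,"ax": 0,"ay": 0,"az": 0.6,"jaw": 40},
    {"tx": 0,"ty": 0,"tz": 0,"ax": 0,"ay": 0,"az": 0.4,"jaw": 40},
    {"tx": 0,"ty": 0,"tz": 0,"ax": 0,"ay": 0,"az": 0,"jaw": 40}
  ]
}}

```text
t: 21.65
tcp_pos: [0.4909, -0.2155, 0.1155]
orientation: [[0.361, -0.933, 0.003], [-0.933, -0.361, -0.003], [0.004, -0.002, -1.0]]
ft_force: [-0.3, -1.0, 10.3]
opening: 0.591
finger_force: 115.9
```

```bash
python3 on.py; python3 -c "
from cell import ctrl
print(ctrl.state()['torque'])"
```

```text
21.65 [ 0.49093607 -0.21551674  0.11554689] psi -158.8463690102324 [-35.6  19.4  99.1  -0.   61.3 123.2] 0.5910037370172511 [-0.3320812  -0.95219271 10.28763023]
wrist 25915 plate c [ 0.4899 -0.2149] 0.0701 z med 0.11342830913720635 slope [0.    0.002]
top 574 plate c [ 0.4892 -0.2142] 0.0696 z med 0.11188406649481761 slope [0.002 0.002]
scene 937 plate c [ 0.4919 -0.2164] 0.0709 z med 0.11456435925661541 slope [ 0.013 -0.017]
[-0.05  0.08 -1.15]
[ 0.07799212  0.43249588 -0.24751602]
```

>>> {"name": "apply_moves", "arguments": {
  "series": [
    {"tx": 0,"ty": 0,"tz": 0,"ax": 0,"ay": 0,"az": 0.4,"jaw": 40},
    {"tx": 0,"ty": 0,"tz": 0,"ax": 0,"ay": 0,"az": 0.4,"jaw": 40},
    {"tx": 0,"ty": 0,"tz": 0,"ax": 0,"ay": 0,"az": 0.4,"jaw": 40},
    {"tx": 0,"ty": 0,"tz": 0,"ax": 0,"ay": 0,"az": 0,"jaw": 40}
  ]
}}

```text
t: 22.13
tcp_pos: [0.4909, -0.2155, 0.1155]
orientation: [[0.262, -0.965, 0.003], [-0.965, -0.262, -0.003], [0.004, -0.003, -1.0]]
ft_force: [-1.0, -0.4, 10.1]
opening: 0.588
finger_force: 115.9
```

```bash
python3 -c "
from cell import ctrl
import numpy as np
s=ctrl.state();y=s['orientation'][:,1];print(s['torque'],np.degrees(np.arctan2(y[1],y[0])),s['ft_force'])"
```

```text
[ 0.06505807  0.42272084 -0.19718598] -164.8390456336565 [-0.97042721 -0.35428101 10.12456315]
```

Not at the stop yet, so I'll continue a little.

>>> {"name": "apply_moves", "arguments": {
  "series": [
    {"tx": 0,"ty": 0,"tz": 0,"ax": 0,"ay": 0,"az": 0.3,"jaw": 40},
    {"tx": 0,"ty": 0,"tz": 0,"ax": 0,"ay": 0,"az": 0.3,"jaw": 40},
    {"tx": 0,"ty": 0,"tz": 0,"ax": 0,"ay": 0,"az": 0.3,"jaw": 40},
    {"tx": 0,"ty": 0,"tz": 0,"ax": 0,"ay": 0,"az": 0,"jaw": 40}
  ]
}}

```text
t: 22.47
tcp_pos: [0.4909, -0.215, 0.1155]
orientation: [[0.189, -0.982, 0.003], [-0.982, -0.189, -0.003], [0.003, -0.002, -1.0]]
ft_force: [-0.3, 2.0, 10.7]
opening: 0.592
finger_force: 115.7
```

```bash
python3 -c "
from cell import ctrl
import numpy as np
s=ctrl.state();y=s['orientation'][:,1];print(s['torque'],np.degrees(np.arctan2(y[1],y[0])),s['ft_force'])"
```

```text
[0.36611195 0.26504484 1.23866856] -169.11916398197954 [-0.29994403  1.95279304 10.73903626]
```

The torque jumped, so the lid is at the end stop. I'll ease the twist, let it rise 6 mm into the catch, and release.

>>> {"name": "apply_moves", "arguments": {
  "series": [
    {"tx": 0,"ty": 0,"tz": 0,"ax": 0,"ay": 0,"az": -0.25,"jaw": 40},
    {"tx": 0,"ty": 0,"tz": -0.07,"ax": 0,"ay": 0,"az": 0,"jaw": 40},
    {"tx": 0,"ty": 0,"tz": -0.07,"ax": 0,"ay": 0,"az": 0,"jaw": 40},
    {"tx": 0,"ty": 0,"tz": -0.06,"ax": 0,"ay": 0,"az": 0,"jaw": 40},
    {"tx": 0,"ty": 0,"tz": 0,"ax": 0,"ay": 0,"az": 0,"jaw": 40},
    {"tx": 0,"ty": 0,"tz": 0,"ax": 0,"ay": 0,"az": 0,"jaw": 40}
  ]
}}

```text
t: 22.97
tcp_pos: [0.4908, -0.2151, 0.121]
orientation: [[0.208, -0.978, 0.003], [-0.978, -0.208, -0.002], [0.003, -0.003, -1.0]]
ft_force: [0.9, -0.7, 5.7]
opening: 0.59
finger_force: 115.6
```

```bash
python3 -c "
from cell import ctrl
import numpy as np
s=ctrl.state();y=s['orientation'][:,1];print(s['torque'],np.degrees(np.arctan2(y[1],y[0])),s['ft_force'])"
```

```text
[0.10849287 0.11249084 0.05713561] -167.98052399474088 [ 0.91583404 -0.7120646   5.71364529]
```

>>> {"name": "apply_moves", "arguments": {
  "series": [
    {"tx": 0,"ty": 0,"tz": -0.02,"ax": 0,"ay": 0,"az": 0,"jaw": 40},
    {"tx": 0,"ty": 0,"tz": 0,"ax": 0,"ay": 0,"az": 0,"jaw": 40},
    {"tx": 0,"ty": 0,"tz": 0,"ax": 0,"ay": 0,"az": 0,"jaw": 55},
    {"tx": 0,"ty": 0,"tz": 0,"ax": 0,"ay": 0,"az": 0,"jaw": 64},
    {"tx": 0,"ty": 0,"tz": 0,"ax": 0,"ay": 0,"az": 0,"jaw": 68},
    {"tx": 0,"ty": 0,"tz": 0,"ax": 0,"ay": 0,"az": 0,"jaw": 68},
    {"tx": 0,"ty": 0,"tz": -0.3,"ax": 0,"ay": 0,"az": 0,"jaw": 70},
    {"tx": 0,"ty": 0,"tz": -0.6,"ax": 0,"ay": 0,"az": 0,"jaw": 70},
    {"tx": 0,"ty": 0,"tz": -0.8,"ax": 0,"ay": 0,"az": 0,"jaw": 70},
    {"tx": 0,"ty": 0,"tz": -0.8,"ax": 0,"ay": 0,"az": 0,"jaw": 70},
    {"tx": 0,"ty": 0,"tz": -0.8,"ax": 0,"ay": 0,"az": 0,"jaw": 70},
    {"tx": 0,"ty": 0,"tz": -0.3,"ax": 0,"ay": 0,"az": 0,"jaw": 70},
    {"tx": 0,"ty": 0,"tz": 0,"ax": 0,"ay": 0,"az": 0,"jaw": 70},
    {"tx": 0,"ty": 0,"tz": 0,"ax": 0,"ay": 0,"az": 0,"jaw": 70}
  ]
}}

```text
t: 24.13
tcp_pos: [0.4895, -0.2143, 0.2282]
orientation: [[0.208, -0.978, 0.0], [-0.978, -0.208, -0.0], [0.0, -0.0, -1.0]]
ft_force: [0.1, 1.3, -0.8]
opening: 0.822
finger_force: 0.0
```

```bash
python3 - <<'E'
from h import *
s=ctrl.state();print(s['t'],s['tcp_pos'],s['ft_force'])
for n in('wrist','top','scene'):
    c=cap(n);P=cloud(c).reshape(-1,3)
    if n=='wrist': cv2.imwrite('pics/w5.png',c['img'][:,:,::-1])
    p=near(P,.488,-.215,.085,.105,.13);h=near(P,.488,-.215,.05,.142,.165)
    e=cv2.minEnclosingCircle(p[:,:2].astype(np.float32));A=np.linalg.lstsq(np.c_[p[:,:2],np.ones(len(p))],p[:,2],rcond=None)[0]
    w,V=np.linalg.eigh(np.cov(h[:,:2].T))
    print(n,len(p),np.round(e[0],4),round(e[1],4),'plate z',np.median(p[:,2]),'slope',A[:2].round(3),'handle z',np.median(h[:,2]),np.degrees(np.arctan2(V[1,1],V[0,1])),cv2.minAreaRect(h[:,:2].astype(np.float32)*1000))
E
```

```text
24.1333 [ 0.48947871 -0.21433041  0.22818012] [ 0.10370388  1.32523147 -0.79368612]
wrist 13159 [ 0.4899 -0.2146] 0.0697 plate z 0.11950905672335702 slope [-0.     0.002] handle z 0.15066678658822952 -168.90123465707242 ((490.0302429199219, -215.43515014648438), (52.066864013671875, 24.98757553100586), 9.681225776672363)
top 882 [ 0.4893 -0.2133] 0.0696 plate z 0.11777788512389624 slope [ 0.001 -0.002] handle z nan nan ((0.0, 0.0), (0.0, 0.0), 0.0)
scene 1121 [ 0.4928 -0.2152] 0.0714 plate z 0.12070632746531458 slope [ 0.019 -0.024] handle z 0.15104937839682975 -168.73321117851998 ((492.3497314453125, -214.7913818359375), (51.43763732910156, 27.804670333862305), 13.271829605102539)
  avg = a.mean(axis, **keepdims_kw)
  ret = um.true_divide(
<stdin>:8: RuntimeWarning: Degrees of freedom <= 0 for slice
  c *= np.true_divide(1, fact)
  c *= np.true_divide(1, fact)
  return _methods._mean(a, axis=axis, dtype=dtype,
  ret = ret.dtype.type(ret / rcount)
```

View pics/w5.png

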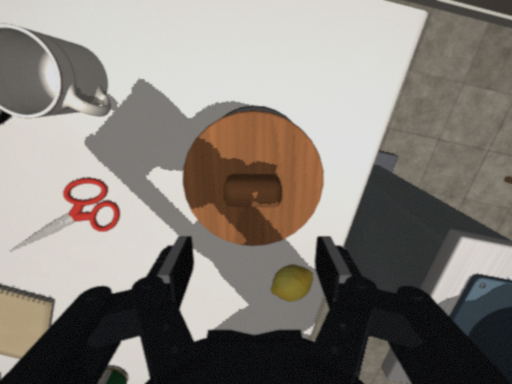

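The lid sits level on the canister, with its handle at (253,190) and the lemon and mug undisturbed. After correcting for camera bias, the lid's origin is at 87.0 mm, so it is locked, and the gripper is clear.

```bash
python3 -c "
from cell import workorder
print(workorder.sign_off())"
```

```text
the job is handed in; nothing more can be done
None
```

The job is handed in: the salt shaker stands in the canister and the lid is locked on, measuring 87 mm up with its handle about 3° from my estimate of the canister's x axis; the judge's result was not shown.

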